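Bring the medal under the inspection microscope

ROBOT

A 6-joint arm with a two-finger parallel gripper is mounted at the origin on the work surface. World frame = base frame: x ahead of the robot, y to its left, z up, the work surface at z = 0. Lengths are in m, angles in rad, forces in N, time in s.
With the tool pointing down it reaches from about 0.225 to 0.875 m from the base axis. Payload 3.4 kg.
Tool frame: the origin (TCP) lies at the very end of the fingers, on their centre line; the grasp point (between the pads) lies 19 mm behind it; z points along the fingers, y is the line along which they close (so a half turn about z gives the same grasp; the last joint's range is limited). The gripper opens to 85 mm and grips with 20 to 120 N. Pads are 22 mm wide; open, the fingers measure 114 mm over their backs; the gripper's body (76 mm by 85 mm) begins 54 mm behind the grasp point. The pads swing forward as they close: fully open they stand 13 mm farther back than shut.
Start: joints at [-1.38, 0.276, 1.505, -0, 1.361, -0.121], TCP at [0.176, -0.547, 0.231] pointing down, gripper open.
Joint ranges: [-2.89, 2.89], [-0.75, 2.08], [0.22, 2.7], [-1.18, 4.32], [0.11, 2.71], [-2.7, 2.7]. Speed limits (rad/s): [2.57, 2.57, 3.14, 3.14, 3.14, 3.14].

INTERFACE

Orientations are given as a unit quaternion [w, x, y, z].
In Python, from rig import readout, vision, manip gives the robot as it stands.
- The arm moves only by the shell command python3 -m handwheel 'ROWS' [FORCE]. ROWS is JSON, a list of rows, each a list of 3 entries, a list of its own where there are three numbers: the shift along the tool's x, y, z in mm, then the turn, a rotation vector about the tool's x, y, z in units of 6 degrees (1.0 is 6 degrees), then the closure, from -1 (fully open) to 1 (shut), so that 0 is half open. A call has 1 to 20 rows; each row shifts and turns the commanded pose from where the row before left it, along the tool's axes as they then stand; what a row does not reach is not made up. A row lasts 1/8 s, in which the tool goes at most 62.5 mm and 10.7 degrees, less where a joint would pass 70% of its speed; a pose out of reach is approached as far as the arm can. A call is refused whole if a number of a shift passes 62.5 or a number of a turn 1, either way. A call with a gripper value outside its range is refused whole. The fingers move at their own pace and stop on an object; FORCE is the grip in N (left out, the last holds). Time passes only in rows, so rows that do not move let the fingers close. It gives the time, the measured TCP pose, the force, the opening and the grip force at its end, in the units of the state.
- readout.get_state(): the state, without advancing time (a new reading comes with each control period).
- vision.get_image(name): name is "scene" or "top" or "wrist"; returns the picture (420x560x3 uint8, blue, green, red); there is no depth.
- vision.camera_params(name): a dict with "intrinsics" (3x3 intrinsics, pixels), "rvec" (rotation vector, rad) and "tvec" (3), from world to camera coordinates, as OpenCV has them; the wrist camera has in their place "hand_eye" (4x4, takes a point from camera to tool coordinates, whose origin is the TCP and whose axes are the flange's). Camera axes: x right, y down, z forward; pixel columns grow to the right and rows downward; lengths in m; the calibration is good to about 2 mm. A picture is of the moment at which its call begins: read the wrist's pose just before it. camera_params takes no time and is no camera call.
- manip.sign_off(): hands the job in; it is judged then, once.
The state is a dict: "clock": time; "qpos": joint angles; "qd": joint speeds; "effort": joint torques, N m; "position": TCP position; "ee_rot": TCP orientation; "contact_force": force on the tool from outside, world axes, zero at the start; "moment": the same for the moment, N m; "width": finger opening in m; "gripper_force": force on a finger pad.
Only numpy, scipy, OpenCV 4.12 (cv2) and the standard library are available. Lean on these libraries where they do the work, as an engineer would, in place of code of your own. Each camera call takes 0.05 s, during which the arm holds its last target. There are 200 camera calls.

TASK

Set the pallet that carries the round brass medal gently down onto the two pins of the microscope's slide, fully home and without dropping or forcing it, while the slide is at its loading end, and let go of it. Then take the slide's black knob and push the slide in under the lens until the ball detent clicks into its notch, and finish with the fingers still gripping the knob and the slide steady in the notch for the picture: the ball locates the slide but does not lock it. Do not touch the microscope or shift any of the other things on the bench.

Things in the scene. Friction and masses are not known exactly. Their poses are not given: they have to be found in the camera images.
- station: the inspection station, fixed on the bench: dark base plate 190 (x) by 410 (y) by 12 mm with a steel rail along its own y carrying the slide; the microscope stands at its +y end. Origin: centre of the base's underside, on the bench. The slide runs along the station's +y to the lens: at joint value q its centre is at station x 0, y -125 mm + q.
- slide (a joint): travel of the slide along the station's +y, m: 0 at the stop of the loading end, 0.160 with the ball in the notch (slide centred under the lens), 0.185 at the far stop. It starts within 35 mm of the loading stop. Running drag about 1 N; at the notch the ball drops in, then about 8 N more is needed to push it out either way.
- notch (a point): the 9 mm wide notch in the steel index strip beside the rail, marked by a red line on the base: station x 68 mm, y 35 mm, at the strip's top, 22 mm above the bench. The slide's spring-ball block (on its +x flank, mid-length, with a red line) stands over it when the ball is in.
- seat (a point): centre of the slide's flat aluminium top (110 mm by 100 mm), 46 mm above the bench, with the station's axes. Two upright steel pins, 8 mm diameter, 12 mm high, with tapered tips, stand at x = +35 mm and -35 mm from it (y = 0).
- knob: the slide's upright black knob, a cylinder of 18 mm diameter on a flat arm at the loading end, 120 mm from the seat along the station's -y. Origin: centre of its foot on the arm's top, 46 mm above the bench; it rises to 38 mm above the origin (grip it 15 to 35 mm above). 70 mm from its axis to the slide's top plate.
- microscope: the video microscope on its 25 mm column at the station's +y end (column at station y 168 mm); the origin is the station's. Its lens with a ring light of 62 mm diameter hangs over station x 0, y 35 mm; ring light's underside 167 mm above the bench, camera's top 318 mm. Not to be touched.
- pallet_medal: the pallet to load: aluminium plate 92 (x) by 70 (y) by 12 mm with 10 mm through holes at x = +35 and -35 mm; a dark jaw block 50 (x) by 36 mm (y) on its middle reaches from 12 to 44 mm above the underside, topped by a round brass medal, 29 mm across, 3 mm thick. Grip the block across its 36 mm (y). Origin: centre of the plate's underside. About 0.3 kg. Either way round fits.
- pallet_tag: a like pallet of the same sizes with a rectangular pale silver tag instead of the medal; stays where it is.
- oil_jar: a small jar with a red label and a black cap, 42 mm diameter, 58 mm high; origin at its underside. Bystander.
- loupe: a black eye loupe, 32 mm diameter, 26 mm high; origin at its underside. Bystander.
- handpiece: a steel engraving handpiece lying on the bench, 150 mm long, 22 mm thick, along its x. Bystander.
- screwdriver: a screwdriver with an orange handle lying on the bench, 150 mm long, along its x. Bystander.
- brush: a cleaning brush with a slim wooden handle lying on the bench, 180 mm long, 14 mm thick, along its x. Bystander.
Things that resemble listed ones, but are neither listed nor needed, are in the scene too. What is shaped like the pallet_medal but blue or green is not meant.

How it is judged:
On the way:
1. the medal's pallet sits home on both pins, let go, with the slide still in its loading half (z of pallet_medal in the frame of seat between -0.003 and 0.003 m and horizontal distance between pallet_medal and seat below 0.004 m and angle between the x axis of pallet_medal and the x axis of seat, either way round below 0.07 rad and contact force between the fingers and pallet_medal below 0.5 N and value of joint slide below 0.08 m), for 0.2 s.
At the end, for the whole second after the job is handed in: the slide rests within 2 mm of the notch (joint 0.158 to 0.162), not moving, with the fingers gripping its knob (more than 10 N), and the medal's pallet home on both pins (underside within 3 mm of the slide's top, centred within 4 mm, turned less than 0.07 rad), not touched by the fingers (value of joint slide between 0.158 and 0.162 m and velocity of joint slide between -0.005 and 0.005 m/s and contact force between the fingers and knob above 10 N and z of pallet_medal in the frame of seat between -0.003 and 0.003 m and horizontal distance between pallet_medal and seat below 0.004 m and angle between the x axis of pallet_medal and the x axis of seat, either way round below 0.07 rad and contact force between the fingers and pallet_medal below 0.5 N and linear speed of pallet_medal below 0.01 m/s); the arm keeps its last pose, push and grip.
It fails at once if the microscope is touched (more than 2 N) (contact force between anything else and microscope above 2 N).
It fails at once if the pallet is forced onto the station (more than 50 N) (contact force between pallet_medal and station above 50 N).
It fails at once if the pallet is dropped onto the slide (faster than 0.3 m/s within 20 mm of its seat, or falling unheld from more than 8 mm above it) (horizontal distance between pallet_medal and seat below 0.05 m and ((z of pallet_medal in the frame of seat below 0.02 m and linear speed of pallet_medal above 0.3 m/s) or (z of pallet_medal in the frame of seat above 0.008 m and linear speed of pallet_medal above 0.1 m/s and contact force between the fingers and pallet_medal below 0.1 N))).
It fails at once if another thing on the bench is shifted by more than 20 mm (distance of any of pallet_tag, oil_jar, loupe, handpiece, screwdriver, brush from where it was at the start of the episode above 0.02 m).
It also fails if it takes over 58 s, if anything falls off the work surface, if the arm or the gripper's body presses on something with over 40 N, if the wrist force passes 120 N, or if a joint passes its speed limit or range.

## Working session

There is one attempt and no reset: what is moved stays moved. The work goes in short steps, Python scripts to look and compute and a shell command to move; the robot and the scene stay as the last step left them, time stands still between calls to the robot, and variables do not carry over. Pictures are saved under pics/ and viewed, at most 10 in all, crops included, and the job is handed in when it is done.

```bash
mkdir -p pics; cat > h.py <<'E'
import numpy as np, cv2
from rig import readout, vision, manip
from scipy.spatial.transform import Rotation as R
def cam(n):
    p=vision.camera_params(n);K=np.array(p["intrinsics"],float)
    if n=="wrist":
        s=readout.get_state();w,x,y,z=s["ee_rot"];T=np.eye(4);T[:3,:3]=R.from_quat([x,y,z,w]).as_matrix();T[:3,3]=s["position"]
        M=T@np.array(p["hand_eye"]);return K,M[:3,:3],M[:3,3]
    r=cv2.Rodrigues(np.array(p["rvec"],float))[0];return K,r.T,-r.T@np.array(p["tvec"],float).ravel()
def ray(c,uv,h):
    K,Rm,o=c;d=Rm@np.linalg.inv(K)@np.array([uv[0],uv[1],1.]);return o+d*(h-o[2])/d[2]
def proj(c,P):
    K,Rm,o=c;q=K@Rm.T@(np.array(P)-o);return q[:2]/q[2]
def snap(n,f):
    c=cam(n);im=vision.get_image(n);cv2.imwrite(f,im);return c,im
E
python3 - <<'E'
from h import *
c,a=snap("top","pics/top.png");print(c)
c,a=snap("scene","pics/scene.png");print(c)
print(readout.get_state())
E
```

```text
(array([[498.19194532,   0.        , 266.21427453],
       [  0.        , 498.19194532, 204.9654862 ],
       [  0.        ,   0.        ,   1.        ]]), array([[-0.02540541, -0.9902184 ,  0.1371936 ],
       [-0.99962467,  0.02375648, -0.01364331],
       [ 0.01025062, -0.13748872, -0.99045029]]), array([ 0.29629814, -0.05459188,  1.44421584]))
(array([[450.82650237,   0.        , 283.62911618],
       [  0.        , 450.82650237, 203.78139237],
       [  0.        ,   0.        ,   1.        ]]), array([[ 0.51043752,  0.649228  , -0.56387636],
       [ 0.85988117, -0.39116384,  0.32801711],
       [-0.00761015, -0.6522989 , -0.75792363]]), array([ 1.06259121, -0.3733475 ,  0.81443825]))
{'clock': 0.1, 'qpos': array([-1.38001431e+00,  2.76530557e-01,  1.50601169e+00,  3.81111189e-06,
        1.36072496e+00, -1.20976662e-01]), 'qd': array([-0.00120223, -0.00226648, -0.00426278, -0.00050977, -0.0002013 ,
       -0.00079792]), 'effort': array([ 1.15663202e-03, -4.17698050e+01, -2.46404690e+01, -2.74217127e-04,
        5.84703012e-03,  1.96449001e-06]), 'position': array([ 0.17628839, -0.546803  ,  0.23052486]), 'ee_rot': array([-8.36832387e-04,  9.87875112e-01,  1.55248391e-01, -2.73550924e-05]), 'contact_force': array([-0.63120665, -0.35592218,  0.00792978]), 'moment': array([0.01555387, 0.0011967 , 0.02009534]), 'gripper_force': 0.0, 'width': 0.08538955143445334}
```

View pics/top.png

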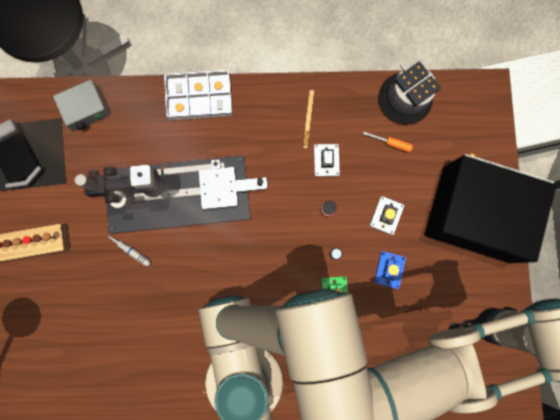

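View pics/scene.png

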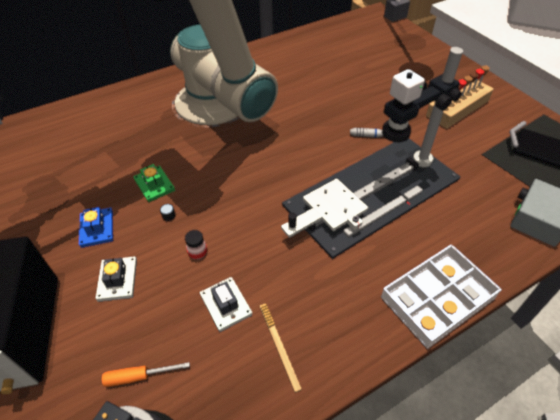

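The top view shows the medal pallet at (388,214), the tag pallet at (327,159), the slide's top plate at (218,187), the knob at (263,184) and the lens head at (140,175). Coarse measurements next.

```bash
cat >> h.py <<'E'
def rects(im,x0,y0,x1,y1,th=170,amin=60,close=0):
    g=im.min(axis=2);m=np.zeros(g.shape,np.uint8);m[y0:y1,x0:x1]=(g[y0:y1,x0:x1]>th)*255
    if close: m=cv2.morphologyEx(m,cv2.MORPH_CLOSE,np.ones((close,close)))
    cs=cv2.findContours(m,cv2.RETR_EXTERNAL,cv2.CHAIN_APPROX_NONE)[0]
    return [cv2.minAreaRect(c) for c in cs if cv2.contourArea(c)>amin]
def world(c,r,h):
    b=[ray(c,p,h)[:2] for p in cv2.boxPoints(r)];b=np.array(b);e=b[1]-b[0];f=b[2]-b[1]
    if np.linalg.norm(e)<np.linalg.norm(f): e,f=f,e
    return b.mean(0).round(4),np.degrees(np.arctan2(e[1],e[0])).round(1),np.linalg.norm(e).round(4),np.linalg.norm(f).round(4)
E
python3 - <<'E'
from h import *
c=cam("top");im=cv2.imread("pics/top.png")
for r in rects(im,365,190,410,240): print("med",r,world(c,r,.012))
for r in rects(im,195,165,245,212): print("slide",r,world(c,r,.046))
g=im.max(axis=2)
print("base corners",[ray(c,p,.012)[:2].round(3) for p in [(244,157),(250,219),(108,230)]])
print("knob",ray(c,(263,184),.084),"lens cam",ray(c,(140,175),.318))
print("jar",ray(c,(329,208),.058),"loupe",ray(c,(336,254),.026))
E
```

```text
med ((386.9381408691406, 214.86083984375), (25.200328826904297, 31.949134826660156), 21.037511825561523) (array([ 0.4575, -0.4239]), np.float64(-23.9), np.float64(0.0945), np.float64(0.0728))
slide ((219.5, 186.5), (43.0, 49.0), 90.0) (array([0.5466, 0.0577]), np.float64(-91.3), np.float64(0.1401), np.float64(0.1242))
base corners [array([ 0.639, -0.013]), array([ 0.455, -0.026]), array([0.433, 0.382])]
knob [ 0.54359233 -0.06590976  0.084     ] lens cam [0.52867131 0.21779363 0.318     ]
jar [ 0.47547129 -0.24989298  0.058     ] loupe [ 0.34746849 -0.26866599  0.026     ]
```

```bash
python3 - <<'E'
from h import *
c=cam("top");s=cam("scene")
for p in [(468,155),(428,237),(537,262)]: print("box base if z=0",ray(c,p,0).round(3), "z=.2",ray(c,p,.2).round(3))
for p in [(0,243),(36,240),(55,290),(45,395)]: print("scene",p,ray(s,p,.15).round(3),ray(s,p,0).round(3))
print(np.array(vision.camera_params("wrist")["hand_eye"]).round(3))
E
python3 -m handwheel '[[[0,-40,-10],[0,0,0],-1],[[0,-45,-10],[0,0,0],-1],[[20,-45,0],[0,0,0.5],-1],[[45,0,0],[0,0,1],-1],[[50,0,0],[0,0,1],-1]]'
```

```text
box base if z=0 [ 0.632 -0.68   0.   ] z=.2 [ 0.586 -0.593  0.2  ]
box base if z=0 [ 0.391 -0.543  0.   ] z=.2 [ 0.378 -0.475  0.2  ]
box base if z=0 [ 0.311 -0.855  0.   ] z=.2 [ 0.309 -0.744  0.2  ]
scene (0, 243) [ 0.383 -0.576  0.15 ] [ 0.229 -0.622  0.   ]
scene (36, 240) [ 0.41  -0.518  0.15 ] [ 0.262 -0.551  0.   ]
scene (55, 290) [ 0.534 -0.512  0.15 ] [ 0.415 -0.543  0.   ]
scene (45, 395) [ 0.702 -0.562  0.15 ] [ 0.621 -0.605  0.   ]
[[ 0.    -0.948 -0.317  0.083]
 [ 1.     0.     0.     0.   ]
 [ 0.    -0.317  0.948 -0.142]
 [ 0.     0.     0.     1.   ]]
clock: 0.72
position: [0.2487, -0.3972, 0.2515]
ee_rot: [0.0, 1.0, 0.022, -0.0]
contact_force: [0.8, -0.1, 0.2]
width: 0.0854
gripper_force: 0.0
```

```bash
python3 -m handwheel '[[[50,10,10],[0,0,0],-1],[[50,10,10],[0,0,0],-1],[[50,10,10],[0,0,0],-1],[[45,6,10],[0,0,0],-1],[[10,0,10],[0,0,1],-1],[[0,0,0],[0,0,1],-1],[[0,0,0],[0,0,1],-1],[[0,0,0],[0,0,1],-1],[[0,0,0],[0,0,0.5],-1],[[0,0,0],[0,0,0],-1]]'; python3 - <<'E'
from h import *
c,im=snap("wrist","pics/w1.png")
print(readout.get_state()["position"],proj(c,[.4575,-.4239,.012]))
E
```

```text
clock: 1.98
position: [0.4548, -0.4237, 0.2008]
ee_rot: [-0.0, 0.978, -0.209, -0.0]
contact_force: [0.3, 0.4, -0.3]
width: 0.0852
gripper_force: 0.0
[ 0.45483841 -0.42371922  0.20087557] [280.68174538 179.70209675]
```

View pics/w1.png

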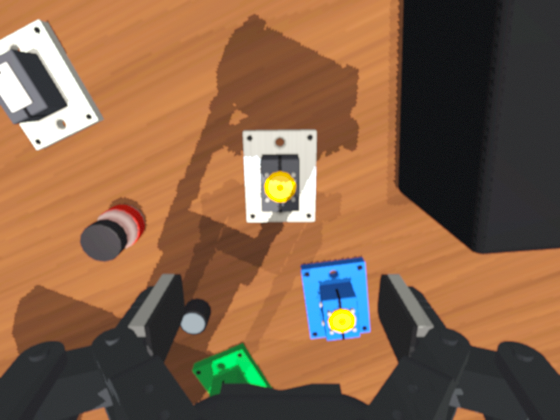

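Wrist view: the medal pallet's plate spans (243–317, 130–222) and is nearly aligned with the closing direction; blue and green decoys are below it, the black box to its right.

```bash
python3 - <<'E'
from h import *
c=cam("wrist");im=cv2.imread("pics/w1.png")
for r in rects(im,225,115,335,235,130,2000,9): print(r,world(c,r,.012), np.degrees(np.arctan2(c[1][1,0],c[1][0,0])))
hsv=cv2.cvtColor(im,cv2.COLOR_BGR2HSV);m=cv2.inRange(hsv,(18,150,120),(35,255,255));m[:150]=0;m[230:]=0;m[:,:240]=0;m[:,320:]=0
k=cv2.findContours(m,cv2.RETR_EXTERNAL,cv2.CHAIN_APPROX_NONE)[0];k=max(k,key=cv2.contourArea);e=cv2.fitEllipse(k);print(e,ray(c,e[0],.047))
s=readout.get_state();w,x,y,z=s["ee_rot"];M=R.from_quat([x,y,z,w]).as_matrix();print(s["position"],M.round(3))
E
```

```text
((279.5, 176.0), (92.0, 73.0), 90.0) (array([ 0.4596, -0.4236]), np.float64(157.8), np.float64(0.0938), np.float64(0.0696)) -114.06422321773783
((279.76348876953125, 186.47727966308594), (30.30167007446289, 30.686983108520508), 116.6361312866211) [ 0.4599693  -0.42414329  0.047     ]
[ 0.45483841 -0.42371922  0.20087557] [[ 0.913 -0.408 -0.001]
 [-0.408 -0.913  0.001]
 [-0.001 -0.    -1.   ]]
```

```bash
python3 -m handwheel '[[[5,-2,30],[0,0,0],-1],[[0,0,40],[0,0,0],-1],[[0,0,40],[0,0,0],-1],[[0,0,35],[0,0,0],-1],[[0,0,25],[0,0,0],-1],[[0,0,14],[0,0,0],-1],[[0,0,0],[0,0,0],-1],[[0,0,0],[0,0,0],0.2],[[0,0,0],[0,0,0],0.6],[[0,0,0],[0,0,0],1],[[0,0,0],[0,0,0],1],[[0,0,0],[0,0,0],1],[[0,0,0],[0,0,0],1]]' 60
```

```text
clock: 3.65
position: [0.461, -0.425, 0.0186]
ee_rot: [0.001, 0.978, -0.209, 0.001]
contact_force: [0.3, -0.1, 6.0]
width: 0.0349
gripper_force: 63.0
```

```bash
python3 -m handwheel '[[[0,0,-20],[0,0,0],1],[[0,0,-40],[0,0,0],1],[[0,0,-50],[0,0,0],1],[[0,0,-50],[0,0,0],1],[[-10,-22,-20],[0,0,0],1],[[-20,-42,0],[0,0,0],1],[[-20,-43,0],[0,0,0],1],[[-20,-43,0],[0,0,0],1],[[-20,-43,0],[0,0,0],1],[[-20,-43,0],[0,0,0],1],[[-20,-43,0],[0,0,0],1],[[-20,-43,0],[0,0,0],1],[[-20,-43,0],[0,0,0],1],[[-16,-50,0],[0,0,-0.5],1],[[0,0,0],[0,0,-1],1],[[0,0,0],[0,0,-1],1],[[0,0,0],[0,0,-1],1],[[0,0,0],[0,0,-1],1],[[0,0,0],[0,0,0],1]]' 60; python3 - <<'E'
from h import *
c,im=snap("wrist","pics/w2.png")
print(readout.get_state()["position"],proj(c,[.545,.056,.046]))
E
```

```text
clock: 6.02
position: [0.4579, 0.0317, 0.1957]
ee_rot: [-0.0, 1.0, 0.025, -0.002]
contact_force: [-1.2, -0.4, -2.9]
width: 0.0345
gripper_force: 61.9
[0.45832927 0.03153835 0.19598393] [256.18311037  87.72821167]
```

View pics/w2.png

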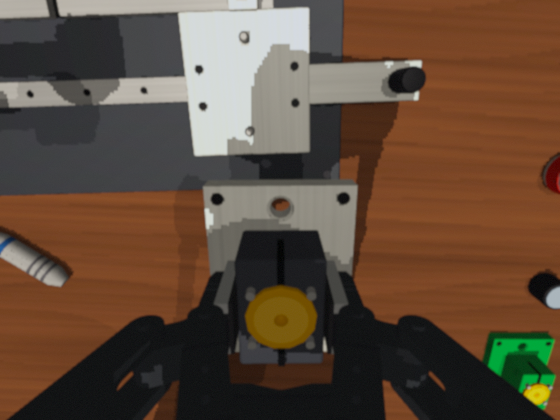

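Wrist view: slide top at (182–310, 10–156) with pins at (244,36) and (250,131), knob near (407,78), the held pallet with its far hole at (281,207) below.

```bash
python3 - <<'E'
from h import *
im=cv2.imread("pics/w2.png")
a=cv2.resize(im[20:52,228:260],None,fx=12,fy=12,interpolation=0);b=cv2.resize(im[115:147,234:266],None,fx=12,fy=12,interpolation=0)
cv2.imwrite("pics/crop.png",np.hstack([a,b]))
E
```

```text
(no output)
```

View pics/crop.png

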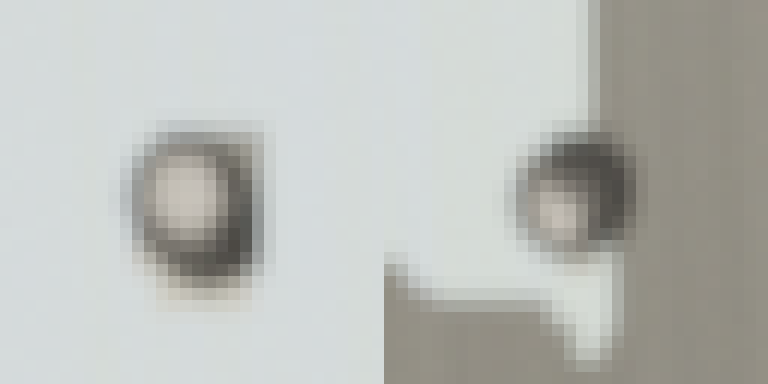

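```bash
cat > m.py <<'E'
from h import *
def pins(c,p1,p2):
    a,b=ray(c,p1,.058)[:2],ray(c,p2,.058)[:2];d=a-b
    print("pins",a.round(4),b.round(4),"d",np.linalg.norm(d).round(4),"ang",np.degrees(np.arctan2(d[1],d[0])).round(2),"seat",((a+b)/2).round(4));return (a+b)/2
E
python3 - <<'E'
from m import *
s=readout.get_state();c=cam("wrist");im=cv2.imread("pics/w2.png")
seat=pins(c,(242.9,35.75),(248.3,131.8))
w,x,y,z=s["ee_rot"];M=R.from_quat([x,y,z,w]).as_matrix();print(M.round(3));p=s["position"]
zu=p[2]-.0186
def rel(uv,h): return (M.T@(ray(c,uv,h)-p)*1000).round(1)
print("medal rel tool",rel((281,317),zu+.047),"hole",rel((281,207),zu+.012))
for q in [(204,183),(356,183),(207,233),(354,233)]: print("plate corner",rel(q,zu+.012))
kn=(np.array(ray(c,(407,78),.075)));print("knob~",kn.round(3))
c2=cam("top")
# station x axis from base edge in the top picture
for q in [(244,157),(250,219),(108,230),(107,172)]: print(ray(c2,q,.012)[:2].round(3))
print((M.T@np.r_[seat-p[:2],0]*1000).round(1))
E
```

```text
pins [0.5813 0.0657] [0.5116 0.0604] d 0.0699 ang 4.36 seat [0.5465 0.0631]
[[ 0.999  0.049 -0.003]
 [ 0.049 -0.999  0.001]
 [-0.003 -0.001 -1.   ]]
medal rel tool [  0.2   0.2 -28.4] hole [34.5  0.2  6.5]
plate corner [ 45.8 -34.5   6.5]
plate corner [45.9 33.9  6.4]
plate corner [ 21.5 -34.8   6.6]
plate corner [21.5 34.7  6.5]
knob~ [ 0.557 -0.055  0.075]
[ 0.639 -0.013]
[ 0.455 -0.026]
[0.433 0.382]
[0.603 0.388]
[ 89.6 -27.2  -0.3]
```

```bash
python3 -m handwheel '[[[25,-8,0],[0,0,0],1],[[35,-10,0],[0,0,0],1],[[29.5,-9,0],[0,0,-0.22],1],[[0,0,20],[0,0,0],1],[[0,0,30],[0,0,0],1],[[0,0,25],[0,0,0],1],[[0,0,10],[0,0,0],1],[[0,0,0],[0,0,0],1]]' 60; python3 - <<'E'
from h import *
c,im=snap("wrist","pics/w3.png")
s=readout.get_state();print(s["position"],s["ee_rot"],s["contact_force"])
seat=np.array([.5465,.0631]);w,x,y,z=s["ee_rot"];M=R.from_quat([x,y,z,w]).as_matrix();print(M.round(3),(M.T@np.r_[seat-s["position"][:2],0]*1000).round(1))
E
```

```text
clock: 7.08
position: [0.5477, 0.0623, 0.1116]
ee_rot: [-0.0, 0.999, 0.036, -0.001]
contact_force: [0.2, 0.7, -3.2]
width: 0.035
gripper_force: 62.0
[0.54851278 0.062209   0.11253948] [1.02987287e-05 9.99340616e-01 3.63086669e-02 1.16772161e-04] [-0.0815865   0.30530506 -3.39642696]
[[ 0.997  0.073  0.   ]
 [ 0.073 -0.997 -0.   ]
 [ 0.     0.    -1.   ]] [-1.9 -1.  -0. ]
```

View pics/w3.png

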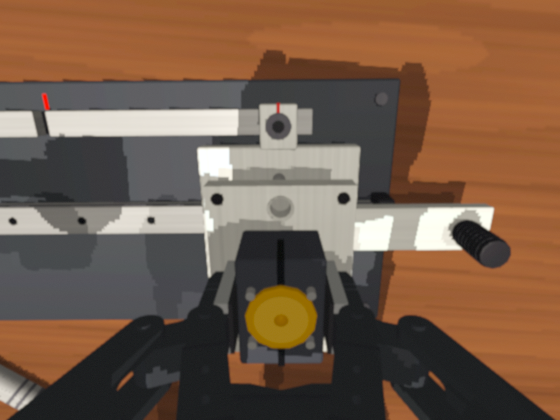

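Held pallet hovers over the slide: slide top edge at row 146 (columns 199–359), ball block's red line at (279,107), and the far pin just visible at (279,180).

```bash
python3 - <<'E'
from h import *
s=readout.get_state();c=cam("wrist");p=s["position"];w,x,y,z=s["ee_rot"];M=R.from_quat([x,y,z,w]).as_matrix()
f=lambda uv,h:(M.T@(ray(c,uv,h)-p)*1000).round(1)
print(p,s["clock"]);zu=p[2]-.0186
print("slide corners",f((198,147),.046),f((359.5,146),.046),"pin tip",f((279,179),.058),"hole",f((281,207),zu+.012),"plate edge",f((203,183),zu+.012),f((356,183),zu+.012),"knob",f((490,252),.084),f((466,230),.046))
E
```

```text
[0.54851278 0.062209   0.11253948] 7.125
slide corners [ 53.2 -50.4  66.6] [53.9 48.2 66.6] pin tip [36.1 -0.9 54.5] hole [34.4  0.2  6.6] plate edge [ 45.8 -34.9   6.6] [45.8 34.   6.6] knob [  1.  115.9  28.5] [ -1.3 122.7  66.5]
```

```bash
python3 -m handwheel '[[[-1.3,-1,0],[0,0,0],1],[[0,0,15],[0,0,0],1],[[0,0,12],[0,0,0],1],[[0,0,6],[0,0,0],1],[[0,0,3],[0,0,0],1],[[0,0,3],[0,0,0],1],[[0,0,0],[0,0,0],1],[[0,0,0],[0,0,0],1]]' 60
```

```text
clock: 8.12
position: [0.5472, 0.063, 0.0735]
ee_rot: [0.0, 0.999, 0.037, 0.0]
contact_force: [0.9, -0.5, -3.1]
width: 0.0349
gripper_force: 62.1
```

```bash
python3 -m handwheel '[[[0,0,2],[0,0,0],1],[[0,0,2],[0,0,0],1],[[0,0,2],[0,0,0],1],[[0,0,1.5],[0,0,0],1],[[0,0,0],[0,0,0],1],[[0,0,0],[0,0,0],1]]' 60
```

```text
clock: 8.88
position: [0.547, 0.063, 0.0658]
ee_rot: [0.0, 0.999, 0.036, 0.0]
contact_force: [0.1, 0.4, -2.5]
width: 0.0352
gripper_force: 62.1
```

```bash
python3 -m handwheel '[[[0,0,1],[0,0,0],1],[[0,0,1],[0,0,0],1],[[0,0,0],[0,0,0],1],[[0,0,0],[0,0,0],1]]' 60
```

```text
clock: 9.38
position: [0.5471, 0.063, 0.0646]
ee_rot: [0.0, 0.999, 0.037, 0.0]
contact_force: [-2.7, 0.1, 6.2]
width: 0.0353
gripper_force: 63.0
```

```bash
python3 -m handwheel '[[[0,0,0],[0,0,0],0.2],[[0,0,0],[0,0,0],-0.2],[[0,0,0],[0,0,0],-0.6],[[0,0,0],[0,0,0],-1],[[0,0,0],[0,0,0],-1],[[0,0,0],[0,0,0],-1],[[0,0,-10],[0,0,0],-1],[[0,0,-30],[0,0,0],-1],[[0,0,-40],[0,0,0],-1],[[0,0,-40],[0,0,0],-1],[[0,10,-10],[0,0,0],-1],[[-10,40,0],[0,0,0],-1],[[-10,40,0],[0,0,0],-1],[[0,0,0],[0,0,0],-1],[[0,0,0],[0,0,0],-1]]' 60; python3 - <<'E'
from h import *
c,im=snap("wrist","pics/w4.png")
E
```

```text
clock: 11.25
position: [0.5332, -0.0282, 0.1933]
ee_rot: [-0.0, 0.999, 0.036, -0.0]
contact_force: [0.6, -0.3, 0.4]
width: 0.0853
gripper_force: 0.0
```

View pics/w4.png

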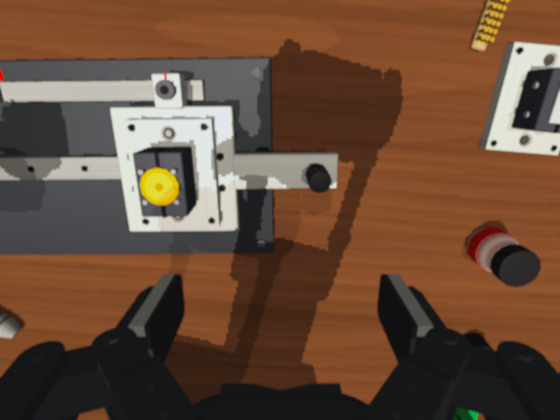

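Pallet is flat on the slide at (172,173) with a pin visible in its hole at (168,132); the knob's top is at (320,180).

```bash
python3 - <<'E'
from h import *
s=readout.get_state();c=cam("wrist");im=cv2.imread("pics/w4.png");p=s["position"];w,x,y,z=s["ee_rot"];M=R.from_quat([x,y,z,w]).as_matrix()
f=lambda uv,h:(M.T@(ray(c,uv,h)-p)*1000).round(1)
m=(im[150:205,300:345].max(axis=2)<60).astype(np.uint8);k=max(cv2.findContours(m,0,1)[0],key=cv2.contourArea);print(cv2.boundingRect(k))
print(p,"knob top",f((320,181),.084),"foot",f((314,170),.046),"medal",f((159,187),.093),"corners",[f(q,.058) for q in [(121,120),(210,117),(220,223),(133,226)]],"slide",[f(q,.046) for q in [(111,110),(232,106),(238,229),(129,233)]])
E
```

```text
(6, 14, 25, 28)
[ 0.53339701 -0.02781563  0.1933447 ] knob top [ 21.3  30.  109.3] foot [ 21.7  28.9 147.3] medal [ 19.  -89.6 100.4] corners [array([  64.5, -126.4,  135.4]), array([ 66.8, -55.8, 135.3]), array([-22.8, -52.9, 135.4]), array([ -25.7, -129.4,  135.5])] slide [array([  71.6, -138.9,  147.4]), array([ 74.8, -39.6, 147.3]), array([-33.3, -39. , 147.4]), array([ -37.4, -139.6,  147.5])]
```

```bash
python3 -m handwheel '[[[20,30,0],[0,0,0],-1],[[0.5,0,30],[0,0,0],-1],[[0,0,40],[0,0,0],-1],[[0,0,40],[0,0,0],-1],[[0,0,20],[0,0,0],-1],[[0,0,10],[0,0,0],-1],[[0,0,0],[0,0,0],0],[[0,0,0],[0,0,0],0.5],[[0,0,0],[0,0,0],0.8],[[0,0,0],[0,0,0],1],[[0,0,0],[0,0,0],1],[[0,0,0],[0,0,0],1],[[0,0,0],[0,0,0],1]]' 40; python3 - <<'E'
from h import *
c,im=snap("wrist","pics/w5.png")
s=readout.get_state();print(s["position"],s["contact_force"],s["ee_rot"])
E
```

```text
clock: 12.92
position: [0.5568, -0.0567, 0.0547]
ee_rot: [0.0, 0.999, 0.036, 0.001]
contact_force: [-0.7, 1.4, 6.0]
width: 0.0166
gripper_force: 39.1
[ 0.55676208 -0.05672169  0.05473853] [-0.91745832  0.54456904  5.92071906] [1.46292949e-04 9.99336045e-01 3.64262787e-02 7.58158475e-04]
```

View pics/w5.png

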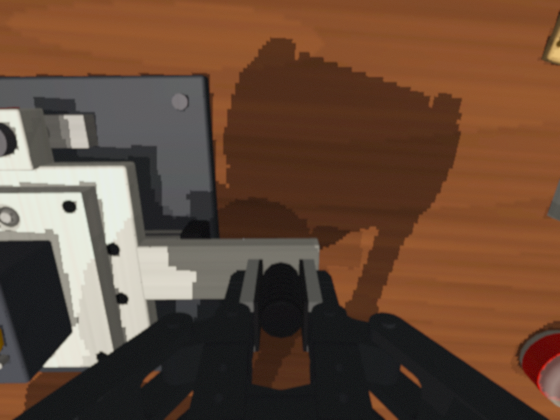

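Fingers hold the knob at (281,300); the base's loading-end edge runs from (206,76) to (217,235).

```bash
python3 - <<'E'
from h import *
s=readout.get_state();c=cam("wrist");p=s["position"];w,x,y,z=s["ee_rot"];M=R.from_quat([x,y,z,w]).as_matrix()
f=lambda uv,h:(M.T@(ray(c,uv,h)-p)*1000).round(1)
for q in [(207,80),(217,233)]:
    e=f(q,.012);print(e,"q=",40+e[1])   # knob y=-245+q ; edge -205 => tool y of edge=-(40-q)
# w3: wrist pose then (pos below), ball block red line vs notch gap
K=c[0];H=np.array(vision.camera_params("wrist")["hand_eye"])
T=np.eye(4);T[:3,:3]=R.from_quat([.99934,.0363,0,0]).as_matrix();T[:3,3]=[.5485,.0622,.1125]
A=T@H;c3=(K,A[:3,:3],A[:3,3])
a,b,n=[ray(c3,q,h) for q,h in [((45,101),.012),((41,122),.022),((279,107),.042)]]
print(a,b,n,np.linalg.norm((a-n)[:2]),np.linalg.norm((b-n)[:2]))
print("station +y in tool", (M.T@np.array([-np.sin(np.radians(4)),np.cos(np.radians(4)),0])).round(3))
E
```

```text
[ 90.6 -37.5  42.9] q= 2.5
[  6.4 -37.3  42.7] q= 2.700000000000003
[0.61604863 0.22799213 0.012     ] [0.60299823 0.22601286 0.022     ] [0.62475154 0.06868755 0.042     ] 0.15954213057892666 0.15882210023004728
station +y in tool [ 0.003 -1.    -0.   ]
```

```bash
python3 -m handwheel '[[[0,0,-1.5],[0,0,0],1],[[0,-4,0],[0,0,0],1],[[0,-9,0],[0,0,0],1],[[0,-14,0],[0,0,0],1],[[0,-16,0],[0,0,0],1],[[0,-16,0],[0,0,0],1],[[0,-16,0],[0,0,0],1],[[0,-16,0],[0,0,0],1],[[0,-16,0],[0,0,0],1],[[0,-14,0],[0,0,0],1],[[0,-10,0],[0,0,0],1],[[0,-6,0],[0,0,0],1],[[0,-3,0],[0,0,0],1],[[0,0,0],[0,0,0],1],[[0,0,0],[0,0,0],1]]' 40
```

```text
clock: 14.85
position: [0.5453, 0.0836, 0.0548]
ee_rot: [-0.001, 0.999, 0.036, -0.001]
contact_force: [1.0, 1.5, -7.6]
width: 0.0168
gripper_force: 39.4
```

```bash
python3 -m handwheel '[[[0,-4,0.7],[0,0,0],1],[[0,-4,0],[0,0,0],1],[[0,-3,0],[0,0,0],1],[[0,-1,0],[0,0,0],1],[[0,0,0],[0,0,0],1],[[0,0,0],[0,0,0],1]]' 40; python3 - <<'E'
from h import *
c,im=snap("top","pics/t2.png")
cv2.imwrite("pics/t2c.png",cv2.resize(im[120:260,80:280],None,fx=4,fy=4,interpolation=cv2.INTER_CUBIC))
c,im=snap("wrist","pics/w6.png")
E
```

```text
clock: 15.6
position: [0.5444, 0.0957, 0.0547]
ee_rot: [-0.001, 0.999, 0.036, -0.001]
contact_force: [-5.2, 1.4, 2.0]
width: 0.0167
gripper_force: 40.4
```

View pics/w6.png

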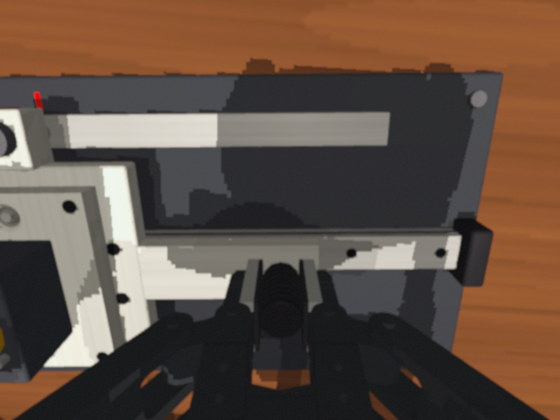

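Slide nearly in: the base's end edge now at (501,73)–(455,365), red notch line at (38,100), ball block at (15,138).

```bash
python3 - <<'E'
from h import *
s=readout.get_state();c=cam("wrist");p=s["position"];w,x,y,z=s["ee_rot"];M=R.from_quat([x,y,z,w]).as_matrix()
f=lambda uv,h:(M.T@(ray(c,uv,h)-p)*1000).round(1)
for q in [(500,76),(456,345)]: e=f(q,.012);print(e,"q=",40+e[1])
for q in [(38,95),(39.5,108)]: e=f(q,.012);print(e,"q=",280+e[1]," (line: knob y = 35+toolY)",35+e[1]+245)
print(f((20,138),.04))
print(p,s["contact_force"])
E
```

```text
[ 92.5 111.2  42.5] q= 151.2
[-73.7 116.3  42.7] q= 156.3
[  83.3 -125.2   42.8] q= 154.8  (line: knob y = 35+toolY) 154.8
[  76.9 -125.9   42.8] q= 154.1  (line: knob y = 35+toolY) 154.1
[  64.8 -118.7   14.8]
[0.54440529 0.0956611  0.05473713] [-4.07972284  1.18335028  2.09223903]
```

```bash
for i in 1; do python3 -m handwheel '[[[-0.7,-1,0],[0,0,0],1],[[0,0,0],[0,0,0],1]]' 40; python3 -m handwheel '[[[0,-1,0],[0,0,0],1],[[0,0,0],[0,0,0],1]]' 40;  python3 -m handwheel '[[[0,-1,0],[0,0,0],1],[[0,0,0],[0,0,0],1]]' 40; done | grep -E "pos|contact"
```

```text
position: [0.5444, 0.096, 0.0547]
contact_force: [-4.6, 1.0, 1.1]
position: [0.5443, 0.0973, 0.0547]
contact_force: [-5.2, 1.3, 3.4]
position: [0.5442, 0.0987, 0.0547]
contact_force: [-5.3, 2.8, 4.5]
```

```bash
{ python3 -m handwheel '[[[0,-1,0],[0,0,0],1],[[0,0,0],[0,0,0],1]]' 40; python3 -m handwheel '[[[0,-1,0],[0,0,0],1],[[0,0,0],[0,0,0],1]]' 40;  python3 -m handwheel '[[[0,-1,0],[0,0,0],1],[[0,0,0],[0,0,0],1]]' 40; } | grep -E "pos|contact"
```

```text
position: [0.544, 0.1001, 0.0547]
contact_force: [-4.5, 4.8, 3.3]
position: [0.544, 0.1007, 0.0547]
contact_force: [-5.4, 3.9, 3.7]
position: [0.544, 0.1009, 0.0547]
contact_force: [-5.4, 0.9, 4.4]
```

```bash
{ python3 -m handwheel '[[[0,-0.7,0],[0,0,0],1],[[0,0,0],[0,0,0],1]]' 40; python3 -m handwheel '[[[0,0.4,0],[0,0,0],1],[[0,0,0],[0,0,0],1],[[0,0,0],[0,0,0],1],[[0,0,0],[0,0,0],1]]' 40; } | grep -E "pos|contact|clock|grip"
python3 - <<'E'
from h import *
c,im=snap("wrist","pics/w7.png")
s=readout.get_state();p=s["position"];w,x,y,z=s["ee_rot"];M=R.from_quat([x,y,z,w]).as_matrix();c=cam("wrist")
hsv=cv2.cvtColor(im,cv2.COLOR_BGR2HSV);m=cv2.inRange(hsv,(0,150,120),(8,255,255))|cv2.inRange(hsv,(172,150,120),(180,255,255));m[:,200:]=0;ys,xs=np.nonzero(m);print(xs.mean(),ys.mean(),len(xs))
print("q from red line",280+1000*(M.T@(ray(c,(xs.mean(),ys.mean()),.012)-p))[1],"speed",np.abs(s["qd"]).max())
E
```

```text
clock: 17.45
position: [0.544, 0.101, 0.0547]
contact_force: [-4.9, -2.3, 4.5]
gripper_force: 40.7
clock: 17.95
position: [0.544, 0.101, 0.0547]
contact_force: [-5.4, -0.6, 4.9]
gripper_force: 40.7
47.891891891891895 100.86486486486487 111
q from red line 159.32550834669456 speed 0.0013109873157992878
```

View pics/w7.png

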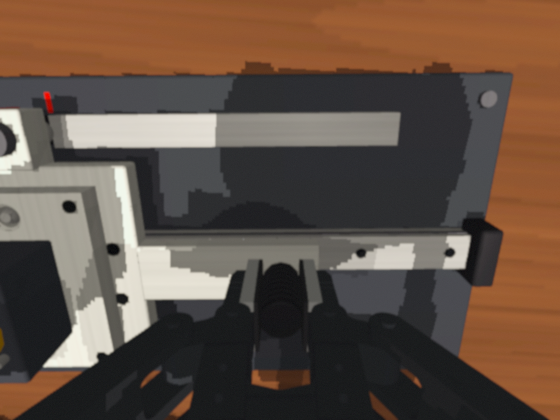

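The picture shows the fingers gripping the knob at (281,295), the pallet still flat on its pins (pin at (8,216)) and the notch line at (48,101), which puts the slide at about 159–160 mm. The slide holds position while the force changes sign, so the ball is in the notch and I'm handing in.

```bash
python3 -c "
from rig import manip;print(manip.sign_off())"
```

```text
the job is handed in; nothing more can be done
None
```

I set the medal pallet home on both pins, pushed the slide into the notch (about 159–160 mm by camera), and handed the job in at about 18 s with the fingers gripping the knob at about 40 N; sign-off returned no verdict.

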